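# Pin a bench outlet block in its channel with a quarter-turn thumbscrew

### The arm

A 6-joint arm with a two-finger parallel gripper is mounted at the origin on the work surface. World frame = base frame: x ahead of the robot, y to its left, z up, the work surface at z = 0. Lengths are in mm, angles in degrees, forces in N, time in s.
With the tool pointing down it reaches from about 300 to 850 mm from the base axis. Payload 4.2 kg.
Tool frame: the origin (TCP) lies at the very end of the fingers, on their centre line; the grasp point (between the pads) lies 19 mm behind it; z points along the fingers, y is the line along which they close (so a half turn about z gives the same grasp; the last joint's range is limited). The gripper opens to 91 mm and grips with 3 to 60 N. Pads are 32 mm wide; open, the fingers measure 118 mm over their backs; the gripper's body (76 mm by 178 mm) begins 60 mm behind the grasp point.
Start: joints at [-70.359, 18.312, 89.639, -0, 72.044, -1.146], TCP at [204.068, -537.587, 213.976] pointing down, gripper open.
Joint ranges: [-177.97, 177.97], [-48.28, 115.42], [12.27, 149.76], [-77.06, 257.06], [2.81, 150.46], [-146.56, 146.56]. Speed limits (degrees/s): [147.25, 147.25, 180, 180, 180, 180].

### API

Orientations are given as [roll, pitch, yaw] about the fixed x, y, z axes, in that order (R = Rz(yaw) Ry(pitch) Rx(roll)).
In Python, from workcell import env, eyes gives the robot as it stands.
- The arm moves only by the tool send_rows, never from a script. Its argument "targets" is text: rows parted by semicolons, each of 7 numbers parted by spaces: the shift along the tool's x, y, z in m, then the turn, a rotation vector about the tool's x, y, z in degrees, then the opening in per cent of the stroke, from 0 (shut) to 100 (fully open). A call has 1 to 12 rows; each row is the pose to reach, as a shift and turn from the pose commanded when the call began, along the tool's axes at that moment; what a row does not reach only later rows make up. A row lasts 1/12 s, in which the tool goes at most 41.7 mm and 7.16 degrees, less where a joint would pass 70% of its speed; a pose out of reach is approached as far as the arm can. A call with a gripper value outside its range is refused whole. The fingers move at their own pace and stop on an object; "grip_force" is the grip in N (left out, the last holds). Time passes only in rows, so rows that repeat a pose let the fingers close. It gives the time, the measured TCP pose, the force, the opening and the grip force at its end, in the units of the state.
- env.state(): the state, without advancing time (a new reading comes with each control period).
- eyes.grab_frame(name): name is "side" or "top"; returns a dict with "image" (480x640x3 uint8, blue, green, red), "fovy" (degrees; the focal length in pixels is half the picture's height over the tangent of half this angle, whatever the lens; pixels are square), "cx", "cy" (the principal point, pixels), "eye" and "attitude" of the camera in the world. Camera axes: x right, y up, looking along -z (the intrinsics and any distortion apply to the point x, -y, -z); pixel columns grow to the right and rows downward; lengths in mm; the calibration is good to about 2 mm. A picture is of the moment at which its call begins. There is no depth.
- env.job_done(): hands the job in; it is judged then, once.
The state is a dict: "time_s": time; "qpos": joint angles; "qvel": joint speeds; "effort": joint torques, N m; "ee_pos": TCP position; "ee_rot": TCP orientation; "force": force on the tool from outside, world axes, zero at the start; "torque": the same for the moment, N m; "gripper_width": finger opening in mm; "gripper_force": force on a finger pad.
Only numpy, scipy, OpenCV 4.12 (cv2) and the standard library are available. Lean on these libraries where they do the work, as an engineer would, in place of code of your own. Each camera call takes 0.05 s, during which the arm holds its last target. There are 200 camera calls.

### The job

Slide the outlet block along its bench channel until its steel tab rests against the stop, so that the slot in the tab lies over the slot in the nut plate. Then take the thumbscrew from its wooden holder, put it down through both slots, press it home against the spring and give it a quarter turn so that it stays locked when you let go. Push gently throughout: neither the stop nor the thumbscrew may bear hard on the tab, and the things lying around stay where they are.

Things in the scene. Friction and masses are not known exactly. Their poses are not given: they have to be found in the camera images.
- channel: Fixed aluminium channel, 330 long, 61 wide. Origin: middle of its underside, on the bench; +x along it towards the stop, z up. The outlet block slides on its floor, 36 mm above the bench, from x = -170 to +87, between two side lips 49 mm apart that stand 6 mm above the floor. Beyond, in its open end (x 87 to 165), sits a fixed steel nut plate with the stop.
- nut_zone (a point): Only the middle of where the nut plate's slot may be (channel axes): the slot centre lies within 15 mm of it along x, differs each time and must be felt or seen. The plate is 44 x 46 mm, 6 thick, top 35 mm above the bench. Slot 10 mm along x, 20 along y. On the plate the stop, a wall across, top 46 mm above the bench, near face 13 mm past the slot centre.
- block_rear (a point): Outlet block: aluminium, black end caps, three sockets on top; 130 long, 46 wide, 40 high, 0.55 to 0.85 kg, loose in the channel with 1.5 mm play each side. This point: middle of its flat rear end face, 20 mm above its underside. +x towards its tab and the stop, z up. It starts 43 to 123 mm short of the stop; sliding friction 2 to 8 N.
- tab_hole (a point): Centre of the slot in the block's tab, at the tab's upper face (42 mm above the bench); axes as the block's; 172 mm ahead of the rear face, 42 mm ahead of the front face. Slot right through, 10 mm along x, 20 along y. With the tab against the stop it lies right over the nut plate's slot.
- tab: Steel tab, rigid part of the outlet block: flat plate 57 long, 40 wide, 5 thick, sticking out of the block's front, 1 to 6 mm above the block's underside; its end is 13 mm past its slot's centre. Origin: centre of its underside. The forces of stop, thumbscrew or fingers on it must never exceed 25 N.
- screw_grip (a point): Plain steel thumbscrew, 70 g, upright. This point: centre of the wing to grip, 28 mm along x, 10 thick along y, 24 high. 27 mm below it is the underside of a flange, 24 across, 4 thick. Standing unlocked in both slots, on the spring, this point is 77.5 mm above the bench; pressed home (flange on tab) 69 mm; turned and released the spring lifts it to 70.5 mm, the foot caught under the nut plate.
- screw_foot (a point): Lowest end of the thumbscrew, 46.5 mm below the wing's centre. Under the flange: round shank 7 mm thick, 14.5 long, then a cross foot 17 mm along x (as the wing), 7 along y, 5 high, tapered below. It passes slots with the wing along their long side, and locks turned a quarter turn either way, wing along the channel (no end stop). Spring under the nut plate: 2 N at first, 6.5 N pressed home.
- holder: Fixed wooden block 60 x 60 x 30 mm with a slot at its middle, 21 mm along x, 11 along y, in which the thumbscrew stands upright, its flange on the block's top (wing centre 57 mm above the bench). Origin: middle of its underside.
- spare: Bystander: another outlet block without a tab, 130 x 46 x 40 mm, lying on the bench. Origin: centre of its underside. Leave it.
- tape: Bystander: black tape roll, 90 mm across, 22 high, flat on the bench. Origin: centre of its underside. Leave it.
- jar: Bystander: grey jar with a white lid, 56 mm across, 70 high. Origin: centre of its underside. Leave it.
There are look-alikes about, which are no part of the job. Leave any pink look-alike of the part that bears screw_grip alone.

How it is judged:
By the outcome, as a careful person would: the job done as asked, in the order asked, and still so for the second after the job is handed in, with the robot touching nothing.
It also fails if it takes over 61 s, if anything falls off the work surface, if the arm or the gripper's body presses on something with over 40 N, if the wrist force passes 120 N, or if a joint passes its speed limit or range.

## Working session

There is one attempt and no reset: what is moved stays moved. The work goes in short steps, Python scripts to look and compute and a tool call to move; the robot and the scene stay as the last step left them, time stands still between calls to the robot, and variables do not carry over. Pictures are saved under pics/ and viewed, at most 10 in all, crops included, and the job is handed in when it is done.

Besides the shell and the picture viewer there is one more tool, called after "Call:" as a command line: name --argument value ..., lists and objects as JSON in quotes. send_rows: Moves the arm, as the interface text tells. Its arguments: {"type":"object","properties":{"targets":{"type":"string"},"grip_force":{"type":"number"}},"required":["targets"]}

```bash
mkdir -p pics; ls; cat > h.py <<'E'
import numpy as np, cv2, pickle
from scipy.spatial.transform import Rotation as R
def rot(a):
    a=np.array(a,float)
    if a.shape==(3,3): return a
    if a.size==9: return a.reshape(3,3)
    return R.from_euler('xyz',a,degrees=True).as_matrix()
def K(f):
    fl=240/np.tan(np.radians(f['fovy'])/2); return fl
def ray(f,u,v,z):
    fl=K(f); d=rot(f['attitude'])@np.array([(u-f['cx'])/fl,-(v-f['cy'])/fl,-1]); e=np.array(f['eye'],float)
    return e+d*(z-e[2])/d[2]
def proj(f,p):
    c=rot(f['attitude']).T@(np.array(p,float)-np.array(f['eye'],float)); fl=K(f)
    return f['cx']+fl*c[0]/-c[2], f['cy']-fl*c[1]/-c[2]
E
python3 - <<'E'
from workcell import env,eyes
import cv2,pickle
for n in('side','top'):
    f=eyes.grab_frame(n); cv2.imwrite(f'pics/{n}0.png',f['image']); pickle.dump(f,open(n+'0.pkl','wb'))
    print({k:v for k,v in f.items() if k!='image'})
print(env.state())
E
```

```text
pics
{'fovy': 46.34687113302634, 'cx': 325.5714321088285, 'cy': 240.18170272410643, 'eye': array([169.52362218, 749.29951577, 594.78897012]), 'attitude': array([ 5.54250024e+01,  6.69554545e-02, -1.51437255e+02])}
{'fovy': 50.464898811535036, 'cx': 321.7317594976444, 'cy': 233.7712653186586, 'eye': array([399.88159841,  36.85439647, 846.06643625]), 'attitude': array([ 13.03448801,   0.23721177, -88.53651298])}
{'time_s': 0.1, 'qpos': array([-7.03603187e+01,  1.83481313e+01,  8.96999310e+01,  5.97509235e-04,
        7.20432467e+01, -1.14670865e+00]), 'qvel': array([ 0.05714874, -0.07158393, -0.22529694,  0.0462426 , -0.0482782 ,
       -0.1515517 ]), 'effort': array([-2.18477949e-04, -4.13332164e+01, -2.32508540e+01,  7.27768033e-02,
        4.21354047e-02, -6.66000460e-05]), 'ee_pos': array([ 203.90322636, -537.14875237,  213.19932424]), 'ee_rot': array([-1.79908721e+02, -2.39531720e-03,  2.07862034e+01]), 'force': array([ 0.12327692,  0.39571763, -0.58766318]), 'torque': array([ 0.03270012, -0.00464045, -0.00705083]), 'gripper_force': 0.0, 'gripper_width': 91.6153600150089}
```

View pics/top0.png

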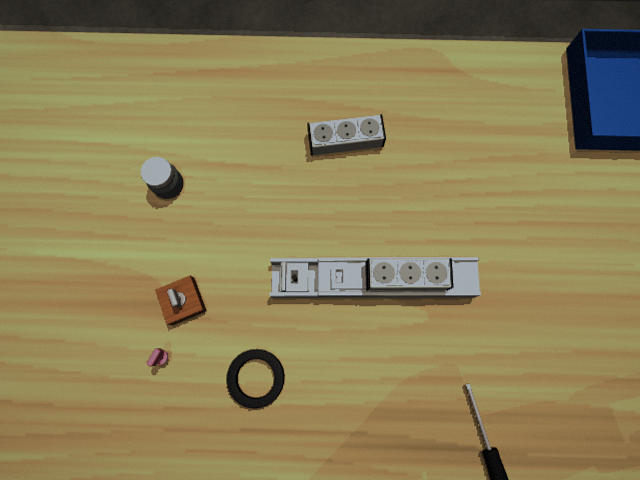

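View pics/side0.png

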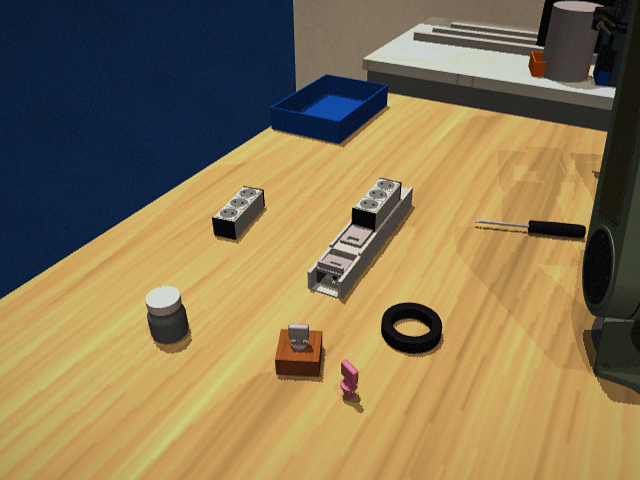

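The top view shows the channel at about (272–480, 258–298), with the block at (367–452, 275), the tab slot near (338, 276) and the nut plate slot near (294, 277), so +x runs left. The holder with the screw is at (180, 300), and the pink look-alike is at (157, 357). Next I'll zoom in.

```bash
python3 - <<'E'
from h import *
f=pickle.load(open('top0.pkl','rb'));im=f['image']
a=cv2.resize(im[250:305,262:462],None,fx=4,fy=4,interpolation=cv2.INTER_CUBIC)
b=cv2.resize(im[268:332,145:215],None,fx=5,fy=5,interpolation=cv2.INTER_CUBIC)
s=pickle.load(open('side0.pkl','rb'))['image']
c=cv2.resize(s[315:385,265:335],None,fx=5,fy=5,interpolation=cv2.INTER_CUBIC)[:320]
o=np.zeros((220+320,800,3),np.uint8);o[:220]=a;o[220:540,:350]=b;o[220:540,400:750]=c
cv2.imwrite('pics/crop.png',o)
E
```

```text
(no output)
```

View pics/crop.png

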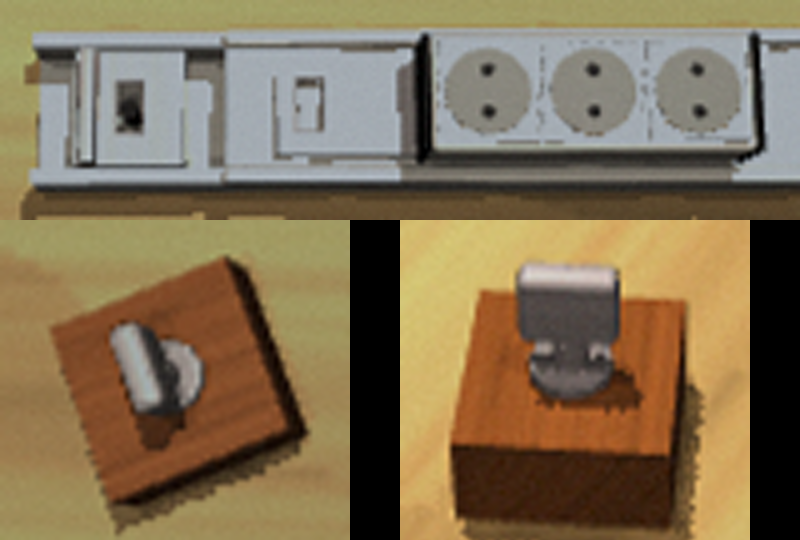

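```bash
python3 - <<'E'
from h import *
f=pickle.load(open('top0.pkl','rb'))
A=lambda X,Y,z:ray(f,262+(X+.5)/4-.5,250+(Y+.5)/4-.5,z)
B=lambda X,Y,z:ray(f,145+(X+.5)/5-.5,268+(Y-220+.5)/5-.5,z)
np.set_printoptions(precision=1,suppress=True)
for n,p in dict(lipUL=A(35,33,42),lipUR=ray(f,478,258.5,42),lipLL=A(35,186,42),lipLR=ray(f,479,297,42),
 nut=A(130,106,35),nutx0=A(144,106,35),nutx1=A(116,106,35),tab=A(309,104.5,42),tabend=A(275,104,42),stop=A(94,106,46),rearU=A(757,36,76),rearL=A(757,150,76),
 frontU=A(428,36,76),frontL=A(430,152,76)).items(): print(n,p)
h=[B(52,327,30),B(228,258,30),B(304,433,30),B(110,503,30)]
for p in h: print(p)
c=np.mean(h,0);print('c',c,np.degrees(np.arctan2(*(h[1]-h[0])[1::-1])),np.degrees(np.arctan2(*(h[3]-h[0])[1::-1])))
w=[B(123,328,69),B(148,410,69)];print(w,np.mean(w,0),np.degrees(np.arctan2(*(w[1]-w[0])[1::-1])))
# segmented grip tests: reds
s=pickle.load(open('side0.pkl','rb'))
C=lambda X,Y,z:ray(s,265+(X+.5)/5-.5,315+(Y-220+.5)/5-.5,z)
print(C(119+0,274,69)if 0 else C(169,272,69),'side wing top'); print(proj(s,[*c[:2],30]))
E
```

```text
lipUL [544.2 126.3  42. ]
lipUR [ 551.4 -206.1   42. ]
lipLL [483.  123.3  42. ]
lipLR [ 489.9 -205.    42. ]
nut [516.7  87.5  35. ]
nutx0 [516.8  81.9  35. ]
nutx1 [516.6  93.1  35. ]
tab [518.1  15.9  42. ]
tabend [517.9  29.5  42. ]
stop [514.8 101.1  46. ]
rearU [ 543.8 -154.3   76. ]
rearL [ 499.9 -153.    76. ]
frontU [540.7 -28.3  76. ]
frontL [496.1 -29.3  76. ]
[491.  310.5  30. ]
[514.7 255.8  30. ]
[459.3 226.9  30. ]
[435.8 286.6  30. ]
c [475.2 270.   30. ] -66.57585367753599 -156.56620946404462
[array([486.9, 275.7,  69. ]), array([462.2, 265.8,  69. ])] [474.6 270.7  69. ] -158.10849260484576
[470.3 275.   69. ] side wing top
(np.float64(298.04474445102557), np.float64(342.1500009127693))
```

```bash
cat >> h.py <<'E'
def go(x,y,z,yaw,cur):
    """cur: commanded (x,y,z,yaw), tool straight down -> tool shift m, turn deg about tool z"""
    c=R.from_euler('xyz',[180,0,cur[3]],degrees=True).as_matrix()
    d=c.T@(np.array([x,y,z])-np.array(cur[:3])); return np.round(d/1000,4), round(cur[3]-yaw,2)
E
python3 -c "
from h import *
print(go(521,-200,120,1.2,(204.07,-537.59,213.98,20.79)))"
```

```text
(array([ 0.4161, -0.2031,  0.094 ]), 19.59)
```

Call:
send_rows --targets "0.4161 -0.2031 0.094 0 0 19.6 0; 0.4161 -0.2031 0.094 0 0 19.6 0; 0.4161 -0.2031 0.094 0 0 19.6 0; 0.4161 -0.2031 0.094 0 0 19.6 0; 0.4161 -0.2031 0.094 0 0 19.6 0; 0.4161 -0.2031 0.094 0 0 19.6 0; 0.4161 -0.2031 0.094 0 0 19.6 0; 0.4161 -0.2031 0.094 0 0 19.6 0; 0.4161 -0.2031 0.094 0 0 19.6 0; 0.4161 -0.2031 0.094 0 0 19.6 0; 0.4161 -0.2031 0.094 0 0 19.6 0; 0.4161 -0.2031 0.094 0 0 19.6 0" --grip_force 20

```text
time_s: 1.1
ee_pos: [523.2, -196.3, 118.5]
ee_rot: [-179.9, 0.0, 1.4]
force: [0.4, -0.6, 0.6]
gripper_width: 14.4
gripper_force: 0.0
```

Call:
send_rows --targets "0 0 0.035 0 0 0 0; 0 0 0.068 0 0 0 0; 0 0 0.068 0 0 0 0; 0 0 0.068 0 0 0 0; 0 -0.008 0.068 0 0 0 0; 0 -0.016 0.068 0 0 0 0; 0 -0.020 0.068 0 0 0 0; 0 -0.020 0.068 0 0 0 0"

```text
time_s: 1.77
ee_pos: [521.1, -179.3, 53.5]
ee_rot: [180.0, -0.1, 1.2]
force: [-0.5, 0.5, -0.3]
gripper_width: 0.6
gripper_force: 0.0
```

```bash
python3 - <<'E'
from h import *
from workcell import env,eyes
f=eyes.grab_frame('top');pickle.dump(f,open('top1.pkl','wb'))
s=eyes.grab_frame('side')
o=np.zeros((600,800,3),np.uint8)
o[:300]=cv2.resize(f['image'][210:315,272:552],(800,300),interpolation=cv2.INTER_CUBIC)
o[300:]=cv2.resize(s['image'][140:290,290:490],(400*2,300),interpolation=cv2.INTER_CUBIC) if 0 else cv2.resize(s['image'][140:290,270:670],None,fx=2,fy=2)[:, :800] if 0 else cv2.resize(s['image'][150:270,280:600],(800,300),interpolation=cv2.INTER_CUBIC)
cv2.imwrite('pics/p1.png',o);print(env.state()['ee_pos'],env.state()['force'])
E
```

```text
[ 521.05107173 -180.00047984   53.00118424] [-0.45343434 -0.45458114  0.08283613]
```

View pics/p1.png

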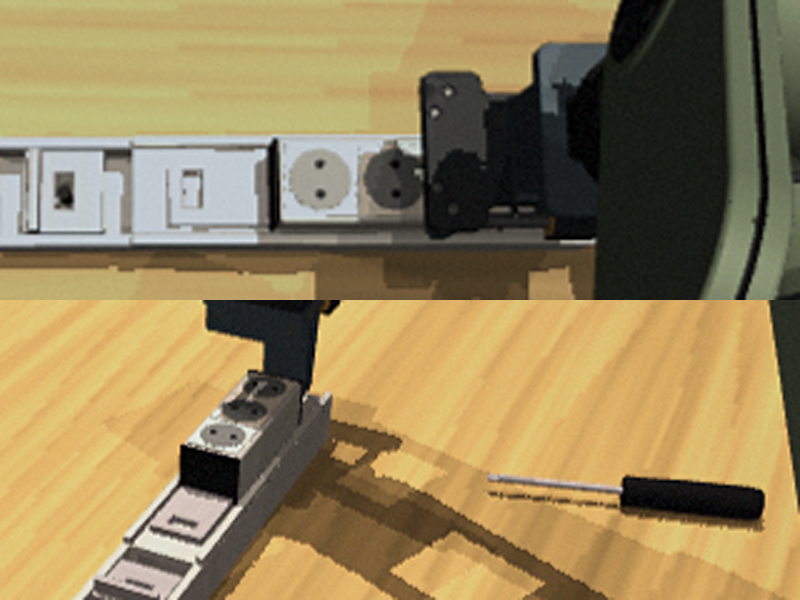

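Fingers are closed just behind the block's rear face and inside the lips. Now I'll push.

Call:
send_rows --targets "0 -0.003 0 0 0 0 0; 0 -0.005 0 0 0 0 0; 0 -0.007 0 0 0 0 0; 0 -0.009 0 0 0 0 0; 0 -0.011 0 0 0 0 0; 0 -0.013 0 0 0 0 0; 0 -0.016 0 0 0 0 0; 0 -0.020 0 0 0 0 0; 0 -0.024 0 0 0 0 0; 0 -0.028 0 0 0 0 0; 0 -0.032 0 0 0 0 0; 0 -0.036 0 0 0 0 0"

```text
time_s: 2.87
ee_pos: [519.8, -143.6, 51.9]
ee_rot: [180.0, 0.0, 1.2]
force: [-0.0, -3.1, -2.5]
gripper_width: 0.5
gripper_force: 1.4
```

Call:
send_rows --targets "0 -0.004 0 0 0 0 0; 0 -0.008 0 0 0 0 0; 0 -0.012 0 0 0 0 0; 0 -0.016 0 0 0 0 0; 0 -0.020 0 0 0 0 0; 0 -0.023 0 0 0 0 0; 0 -0.026 0 0 0 0 0; 0 -0.028 0 0 0 0 0; 0 -0.029 0 0 0 0 0; 0 -0.030 0 0 0 0 0; 0 -0.030 0 0 0 0 0"

```text
time_s: 3.78
ee_pos: [519.2, -113.8, 52.0]
ee_rot: [-180.0, 0.0, 1.2]
force: [0.7, -1.0, -1.4]
gripper_width: 0.3
gripper_force: 0.7
```

```bash
cat > m.py <<'E'
from h import *
from workcell import env,eyes
f=eyes.grab_frame('top');pickle.dump(f,open('top2.pkl','wb'))
cv2.imwrite('pics/%s.png'%__import__('sys').argv[1],cv2.resize(f['image'][245:310,260:420],None,fx=5,fy=5,interpolation=cv2.INTER_CUBIC))
s=env.state();print(s['time_s'],s['ee_pos'],s['force'])
E
python3 m.py p2
```

```text
3.8333 [ 519.202916   -113.83604462   51.96620229] [-0.05629887 -0.89955553 -1.08445332]
```

View pics/p2.png

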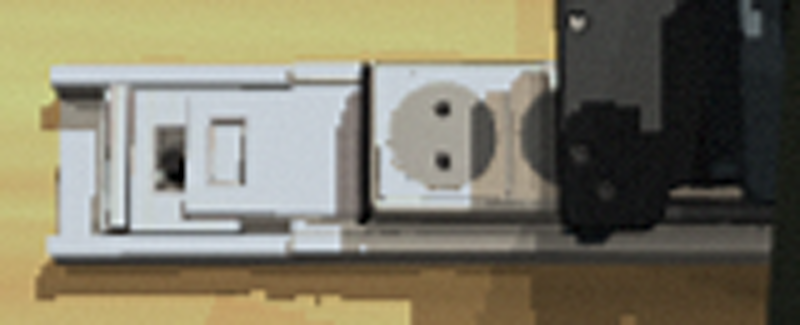

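Tab slot is at X≈227 in the crop, its end at X≈185, and the stop face at X≈130. About 17 mm remain.

```bash
python3 - <<'E'
from h import *
f=pickle.load(open('top2.pkl','rb'))
A=lambda X,Y,z:ray(f,260+(X+.5)/5-.5,245+(Y+.5)/5-.5,z)
print(A(227,152,42),A(186,152,42),A(157,157,35),A(130,152,46))
E
```

```text
[517.9180241   69.82941281  42.        ] [517.59273307  82.87443947  42.        ] [516.76999247  92.52016063  35.        ] [516.56499398 100.37728094  46.        ]
```

Call:
send_rows --targets "0 -0.002 0 0 0 0 0; 0 -0.0045 0 0 0 0 0; 0 -0.007 0 0 0 0 0; 0 -0.009 0 0 0 0 0; 0 -0.011 0 0 0 0 0; 0 -0.0125 0 0 0 0 0; 0 -0.0135 0 0 0 0 0; 0 -0.014 0 0 0 0 0; 0 -0.0145 0 0 0 0 0; 0 -0.015 0 0 0 0 0"

```text
time_s: 4.67
ee_pos: [518.9, -99.1, 52.0]
ee_rot: [180.0, -0.0, 1.2]
force: [-0.3, -2.5, -0.5]
gripper_width: 0.5
gripper_force: 1.5
```

Call:
send_rows --targets "0 -0.0003 0 0 0 0 0; 0 -0.0006 0 0 0 0 0; 0 -0.0009 0 0 0 0 0; 0 -0.0012 0 0 0 0 0; 0 -0.0015 0 0 0 0 0"

```text
time_s: 5.08
ee_pos: [518.9, -97.6, 51.9]
ee_rot: [180.0, -0.0, 1.2]
force: [-0.3, -2.9, -1.8]
gripper_width: 0.4
gripper_force: 1.6
```

Call:
send_rows --targets "0 -0.0003 0 0 0 0 0; 0 -0.0006 0 0 0 0 0; 0 -0.0009 0 0 0 0 0; 0 -0.0012 0 0 0 0 0"

```text
time_s: 5.42
ee_pos: [518.9, -96.4, 52.0]
ee_rot: [180.0, -0.0, 1.2]
force: [0.1, -3.3, -0.5]
gripper_width: 0.4
gripper_force: 1.6
```

Call:
send_rows --targets "0 -0.0003 0 0 0 0 0; 0 -0.0006 0 0 0 0 0; 0 -0.0009 0 0 0 0 0"

```text
time_s: 5.67
ee_pos: [518.9, -95.8, 52.0]
ee_rot: [180.0, -0.0, 1.2]
force: [-0.3, -5.0, -0.6]
gripper_width: 0.4
gripper_force: 2.6
```

Call:
send_rows --targets "0 -0.0002 0 0 0 0 0; 0 -0.0004 0 0 0 0 0; 0 -0.0004 0 0 0 0 0"

```text
time_s: 5.92
ee_pos: [518.9, -95.7, 52.0]
ee_rot: [179.9, -0.0, 1.2]
force: [-0.1, -6.1, 0.0]
gripper_width: 0.1
gripper_force: 2.9
```

Call:
send_rows --targets "0 0.005 0 0 0 0 0; 0 0.02 0 0 0 0 0; 0 0.02 -0.03 0 0 0 60; 0 0.02 -0.068 0 0 0 60; 0 0.02 -0.068 0 0 0 60; 0 0.02 -0.068 0 0 0 60"

```text
time_s: 6.42
ee_pos: [520.7, -114.9, 122.1]
ee_rot: [-180.0, -0.3, 1.2]
force: [-0.3, 0.5, -0.4]
gripper_width: 24.3
gripper_force: 0.0
```

```bash
python3 m.py p3; python3 -c "
from h import *
print(go(475,270.5,120,22.6,(519.2,-116,120,1.2)))"
```

```text
6.4667 [ 519.3286993  -114.61789424  120.4555008 ] [-0.29609553  0.44071947 -1.18003595]
(array([-0.0361, -0.3873, -0.    ]), -21.4)
```

View pics/p3.png

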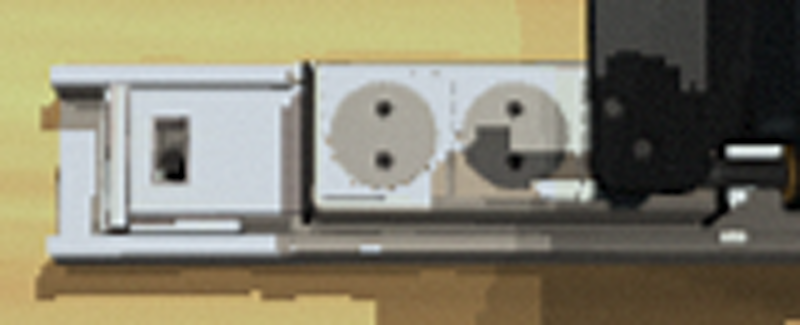

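Call:
send_rows --targets "-0.036 -0.386 0 0 0 -21.4 60; -0.036 -0.386 0 0 0 -21.4 60; -0.036 -0.386 0 0 0 -21.4 60; -0.036 -0.386 0 0 0 -21.4 60; -0.036 -0.386 0 0 0 -21.4 60; -0.036 -0.386 0 0 0 -21.4 60; -0.036 -0.386 0 0 0 -21.4 60; -0.036 -0.386 0 0 0 -21.4 60; -0.036 -0.386 0 0 0 -21.4 60; -0.036 -0.386 0 0 0 -21.4 60; -0.036 -0.386 0 0 0 -21.4 60; -0.036 -0.386 0 0 0 -21.4 60"

```text
time_s: 7.47
ee_pos: [474.0, 270.0, 118.5]
ee_rot: [180.0, 0.2, 22.7]
force: [0.1, 0.2, -0.3]
gripper_width: 54.6
gripper_force: 0.0
```

```bash
python3 - <<'E'
from h import *
from workcell import env,eyes
f=eyes.grab_frame('top');s=eyes.grab_frame('side');pickle.dump((f,s),open('g.pkl','wb'))
o=np.zeros((400,800,3),np.uint8)
o[:,:400]=cv2.resize(f['image'][260:340,140:220],(400,400),interpolation=cv2.INTER_CUBIC)
o[:,400:]=cv2.resize(s['image'][270:390,240:360],(400,400),interpolation=cv2.INTER_CUBIC)
cv2.imwrite('pics/g.png',o);t=env.state();print(t['time_s'],t['ee_pos'],t['ee_rot'],t['gripper_width'])
E
```

```text
7.5667 [474.69126865 268.66327996 119.04481959] [1.79964437e+02 1.40593377e-01 2.25368230e+01] 54.65829179494559
```

View pics/g.png

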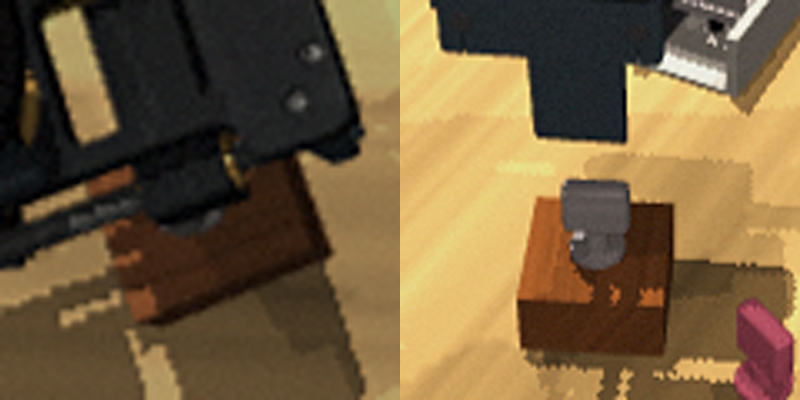

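The side view shows the near finger over the wing, with the tip's bottom edge at X 532–627 and the wing at X 562–630. Now to work out the offset along the wing.

```bash
python3 - <<'E'
from h import *
f,s=pickle.load(open('g.pkl','rb'))
px=lambda X,Y:(240+(X-400+.5)*.3-.5,270+(Y+.5)*.3-.5)
yaw=np.radians(22.6);tx=np.array([np.cos(yaw),np.sin(yaw),0]);ty=np.array([np.sin(yaw),-np.cos(yaw),0])
tcp=np.array([474.7,268.7,119.0])
for o in(27.3,41):
  print('pred finger',o,[np.round(proj(s,tcp-ty*o+tx*k),1) for k in(16,0,-16)])
print('seen finger',px(535,135),px(580,138),px(627,141))
print('pred wing end edges z69 (near edge)',[np.round(proj(s,np.array([475,270,69])-ty*5+tx*k),1) for k in(14,0,-14)])
print('seen wing',px(562,182),px(630,182))
for z,X,Y in((69,596,184),(45,597,232)): print(z,ray(s,*px(X,Y),z))
E
```

```text
pred finger 27.3 [array([281.4, 305.8]), array([293.8, 306.7]), array([306.2, 307.6])]
pred finger 41 [array([279.6, 313. ]), array([292.2, 313.9]), array([304.8, 314.8])]
seen finger (280.15, 310.15) (293.65, 311.05) (307.75, 311.95)
pred wing end edges z69 (near edge) [array([286.6, 323.4]), array([296.8, 324.2]), array([307. , 324.9])]
seen wing (288.25, 324.25) (308.65, 324.25)
69 [470.43357897 274.7193087   69.        ]
45 [469.11560442 277.46086997  45.        ]
```

Call:
send_rows --targets "0 -0.001 0.035 0 0 0 60; 0 -0.001 0.065 0 0 0 60; 0 -0.001 0.075 0 0 0 60; 0 -0.001 0.079 0 0 0 60; 0 -0.001 0.079 0 0 0 30; 0 -0.001 0.079 0 0 0 14; 0 -0.001 0.079 0 0 0 4; 0 -0.001 0.079 0 0 0 0; 0 -0.001 0.079 0 0 0 0; 0 -0.001 0.079 0 0 0 0; 0 -0.001 0.079 0 0 0 0" --grip_force 25

```text
time_s: 8.48
ee_pos: [475.0, 271.2, 41.4]
ee_rot: [180.0, -0.0, 22.6]
force: [0.5, 0.6, 0.3]
gripper_width: 11.2
gripper_force: 0.1
```

Call:
send_rows --targets "0 0 0 0 0 0 0; 0 0 0 0 0 0 0; 0 0 0 0 0 0 0; 0 0 -0.01 0 0 0 0; 0 0 -0.03 0 0 0 0; 0 0 -0.06 0 0 0 0; 0 0 -0.08 0 0 0 0; 0 0 -0.08 0 0 0 0; 0 0 -0.08 0 0 0 0; 0 0 -0.08 0 0 0 0"

```text
time_s: 9.32
ee_pos: [474.1, 270.6, 120.1]
ee_rot: [180.0, 0.1, 22.6]
force: [0.5, -0.5, -0.9]
gripper_width: 9.8
gripper_force: 25.0
```

```bash
python3 - <<'E'
from h import *
from workcell import env,eyes
f=eyes.grab_frame('top');s=eyes.grab_frame('side');pickle.dump((f,s),open('g2.pkl','wb'))
t=env.state();print(t['time_s'],t['ee_pos'],t['ee_rot'],t['gripper_width'],t['gripper_force'])
u,v=map(int,proj(s,t['ee_pos']));print(u,v)
cv2.imwrite('pics/g2.png',cv2.resize(s['image'][v-50:v+70,u-60:u+60],(600,600),interpolation=cv2.INTER_CUBIC))
f2=pickle.load(open('top2.pkl','rb'))
print('slot',ray(f2,260+171.5/5-.5,245+150.5/5-.5,42))
print(go(516.5,87.5,120,1.2,(475,271,120.5,22.6)))
E
```

```text
9.4167 [473.85401839 270.45866292 119.48126469] [179.97308195   0.18454226  22.58986887] 9.445179509443301 24.999881318653934
296 293
slot [518.1146982   87.67176252  42.        ]
(array([-0.0322,  0.1854,  0.0005]), 21.4)
```

View pics/g2.png

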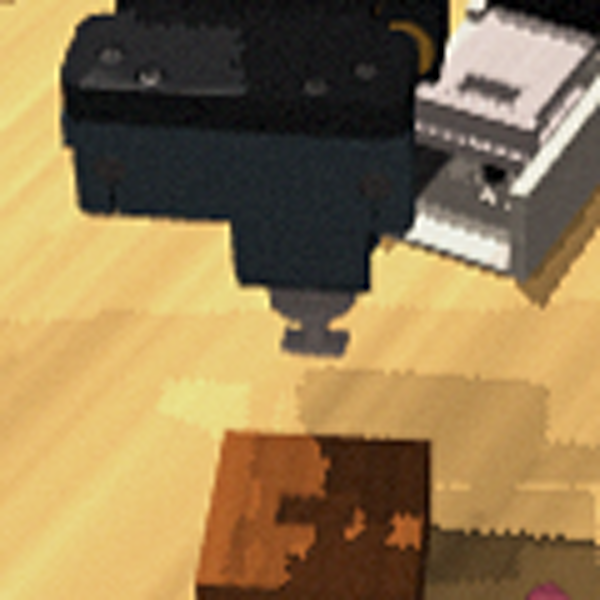

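The screw is in the grip: the foot spans X 282–350 and the fingertip X 237–369. Now the offset along tool x.

```bash
python3 - <<'E'
from h import *
f,s=pickle.load(open('g2.pkl','rb'))
px=lambda X,Y:np.round((236+(X+.5)*.2-.5,243+(Y+.5)*.2-.5),1)
yaw=np.radians(22.6);tx=np.array([np.cos(yaw),np.sin(yaw),0]);ty=np.array([np.sin(yaw),-np.cos(yaw),0])
tcp=np.array([473.9,270.5,119.5])
P=lambda o,k,z:np.round(proj(s,tcp-ty*o+tx*k+[0,0,z]),1)
for o in(13,18.3): print('finger',o,P(o,16,0),P(o,-16,0))
print('seen',px(238,282),px(369,291))
print('foot',P(3.5,8.5,-28),P(3.5,-8.5,-28)); print('seen',px(282,345),px(350,350))
print('flange',P(0,12,-9.5),P(0,-12,-9.5)); print('seen',px(268,297),px(357,297))
E
```

```text
finger 13 [283.  299.3] [307.5 300.9]
finger 18.3 [282.4 301.9] [307.  303.6]
seen [283.2 299. ] [309.4 300.8]
foot [290.7 311. ] [303.3 311.9]
seen [292.  311.6] [305.6 312.6]
flange [288.  298.6] [305.9 299.8]
seen [289.2 302. ] [307. 302.]
```

```bash
python3 - <<'E'
from h import *
print(go(518,88.7,85,1.2,(473.9,270.5,120,22.6)))
E
```

```text
(array([-0.0292,  0.1848,  0.035 ]), 21.4)
```

Call:
send_rows --targets "-0.005 0.03 0 0 0 5 0; -0.01 0.07 0 0 0 11 0; -0.018 0.11 0 0 0 16 0; -0.025 0.15 0 0 0 21.4 0; -0.0292 0.175 0 0 0 21.4 0; -0.0292 0.1848 0.01 0 0 21.4 0; -0.0292 0.1848 0.025 0 0 21.4 0; -0.0292 0.1848 0.035 0 0 21.4 0; -0.0292 0.1848 0.035 0 0 21.4 0; -0.0292 0.1848 0.035 0 0 21.4 0; -0.0292 0.1848 0.035 0 0 21.4 0"

```text
time_s: 10.33
ee_pos: [518.9, 90.1, 85.8]
ee_rot: [-180.0, 0.0, 1.3]
force: [0.3, 0.8, -1.1]
gripper_width: 10.1
gripper_force: 25.0
```

```bash
python3 - <<'E'
from h import *
from workcell import env,eyes
s=eyes.grab_frame('side');pickle.dump(s,open('g3.pkl','wb'))
t=env.state();print(t['time_s'],t['ee_pos'],t['ee_rot'],t['force'],t['gripper_width'])
print(proj(s,[517.5,88,42]))
cv2.imwrite('pics/g3.png',cv2.resize(s['image'][215:315,290:390],(600,600),interpolation=cv2.INTER_CUBIC))
E
```

```text
10.3833 [519.17710056  89.99923455  86.23097995] [-1.79994346e+02 -4.01449176e-02  1.25846346e+00] [ 1.06309764 -0.20342601 -0.70990282] 9.753959611000225
(np.float64(332.33248265024685), np.float64(258.9702794325737))
```

View pics/g3.png

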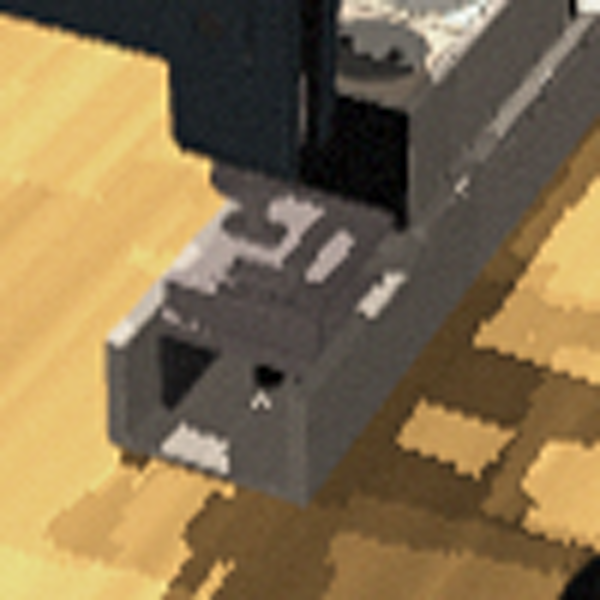

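The foot is at about X 222–290, Y 200–245 in the crop, and the dark slot sits just below it at X 228–290, Y 260–275. The slot is clearer in the earlier unshadowed side frame, so I'll use that.

```bash
python3 - <<'E'
from h import *
_,s=pickle.load(open('g2.pkl','rb'));g=cv2.cvtColor(s['image'],cv2.COLOR_BGR2GRAY)
print('cols',list(range(322,348)))
for v in range(252,268): print(v,g[v,322:348])
s3=pickle.load(open('g3.pkl','rb'));g=cv2.cvtColor(s3['image'],cv2.COLOR_BGR2GRAY)
print(np.allclose(s['eye'],s3['eye']),'cols 322..')
for v in range(242,266): print(v,g[v,322:348])
for q in((8.5,3.5),(8.5,-3.5),(-8.5,3.5),(-8.5,-3.5)):
  print('slot corner',proj(s,[517.5+q[0]/8.5*10,88+q[1]/3.5*5,42]),'foot',proj(s,[518.7+q[0],90+q[1],86.2-30.9+2]))
E
```

```text
cols [322, 323, 324, 325, 326, 327, 328, 329, 330, 331, 332, 333, 334, 335, 336, 337, 338, 339, 340, 341, 342, 343, 344, 345, 346, 347]
252 [ 47  17   0 210 237 227 213 216 211 215 219 217 214 213 213 213 212 212
 215 209 215 215 216 212 212 216]
253 [ 56  11   0 247 231 215 214 216 214 216 213 210 214 211 211 215 212 209
 210 213 216 217 209 212 214 211]
254 [ 49  12  17 235 217 215 215 213 216 216 214 213 208 211 209 215 210 207
 211 218 216 213 213 214 211 211]
255 [ 33   7  62 225 218 214 216 215 216 212 214 214 209 210 215 210 213 209
 214 219 213 213 216 213 209 210]
256 [ 18   4 130 220 217 217 217 214 208 214 216 208 209 213 212 210 213 215
 215 214 211 213 211 212 208 212]
257 [  3   0 165 218 219 219 217 174 175 197 197 204 211 212 212 211 214 217
 214 216 210 209 208 210 213 212]
258 [  7   0 184 220 218 211 196  90  87 134 117 171 187 192 201 209 217 215
 214 215 214 213 208 212 212 215]
259 [ 50 118 218 219 215 183 136  68  71  72  71  92  89 117 147 173 201 209
 208 207 211 208 215 212 215 209]
260 [158 217 220 204 206 147  77  82  93  83  77  76  75  75  73  94 148 149
[... 3318 characters left out ...]
2 70 66 69 76 68 72 67 63 65
 67 72]
265 [75 77 73 76 81 75 79 86 81 78 76 73 70 69 72 64 58 68 74 73 69 71 62 71
 72 69]
slot corner (np.float64(325.5883009446761), np.float64(258.83668017755764)) foot (np.float64(325.59245932264844), np.float64(251.5470726131717))
slot corner (np.float64(328.4507455385918), np.float64(255.70582946575107)) foot (np.float64(327.6206884600331), np.float64(249.36850524709018))
slot corner (np.float64(336.27789481324766), np.float64(262.288278625754)) foot (np.float64(334.7580227169243), np.float64(254.45307057856897))
slot corner (np.float64(339.08143333973334), np.float64(259.10397315905067)) foot (np.float64(336.750556914073), np.float64(252.24259477616425))
```

Call:
send_rows --targets "-0.0012 0.001 0 0 0 0 0; -0.0012 0.001 0.006 0 0 0 0; -0.0012 0.001 0.011 0 0 0 0; -0.0012 0.001 0.011 0 0 0 0; -0.0012 0.001 0.011 0 0 0 0; -0.0012 0.001 0.011 0 0 0 0"

```text
time_s: 10.88
ee_pos: [517.7, 88.2, 74.9]
ee_rot: [180.0, 0.0, 1.2]
force: [0.3, 0.0, -0.3]
gripper_width: 9.5
gripper_force: 25.0
```

Call:
send_rows --targets "0 0 0.0007 0 0 0 0; 0 0 0.0014 0 0 0 0; 0 0 0.0021 0 0 0 0; 0 0 0.0028 0 0 0 0; 0 0 0.0035 0 0 0 0; 0 0 0.0035 0 0 0 0"

```text
time_s: 11.38
ee_pos: [517.6, 88.1, 71.3]
ee_rot: [180.0, 0.0, 1.2]
force: [-0.3, -0.6, -0.6]
gripper_width: 9.7
gripper_force: 25.0
```

Call:
send_rows --targets "0 0 0.0005 0 0 0 0; 0 0 0.001 0 0 0 0; 0 0 0.0015 0 0 0 0; 0 0 0.002 0 0 0 0; 0 0 0.002 0 0 0 0"

```text
time_s: 11.8
ee_pos: [517.6, 88.1, 69.3]
ee_rot: [180.0, 0.0, 1.2]
force: [-0.1, -0.2, -0.6]
gripper_width: 9.9
gripper_force: 25.0
```

```bash
python3 - <<'E'
from h import *
from workcell import env,eyes
s=eyes.grab_frame('side');pickle.dump(s,open('g4.pkl','wb'))
t=env.state();print(t['ee_pos'],t['force'],t['torque'])
cv2.imwrite('pics/g4.png',cv2.resize(s['image'][225:285,300:360],(600,600),interpolation=cv2.INTER_CUBIC))
E
```

```text
[517.65295846  88.16649644  69.35129148] [ 0.30860736 -0.0884089  -0.47185793] [-0.00826322 -0.05286115  0.02318729]
```

View pics/g4.png

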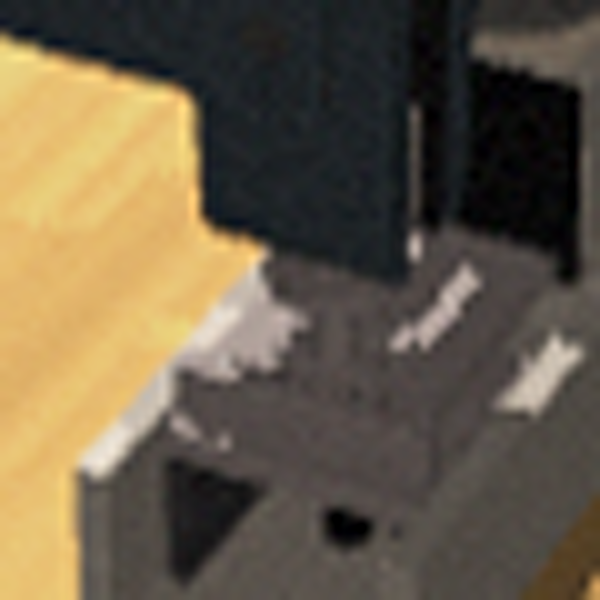

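The foot is now below the tab's top face with no contact force, so it has entered the slot at around (345, 380) in the crop. I'll keep lowering it gently.

Call:
send_rows --targets "0 0 0.0007 0 0 0 0; 0 0 0.0014 0 0 0 0; 0 0 0.0021 0 0 0 0; 0 0 0.0028 0 0 0 0; 0 0 0.003 0 0 0 0"

```text
time_s: 12.27
ee_pos: [517.6, 88.1, 66.2]
ee_rot: [180.0, 0.0, 1.2]
force: [-0.2, 0.0, -0.1]
gripper_width: 9.8
gripper_force: 25.0
```

Call:
send_rows --targets "0 0 0.0006 0 0 0 0; 0 0 0.0012 0 0 0 0; 0 0 0.0018 0 0 0 0; 0 0 0.002 0 0 0 0"

```text
time_s: 12.6
ee_pos: [517.7, 88.2, 64.3]
ee_rot: [180.0, 0.0, 1.2]
force: [-0.4, 0.0, -1.2]
gripper_width: 9.8
gripper_force: 25.0
```

Call:
send_rows --targets "0 0 0.0006 0 0 0 0; 0 0 0.0012 0 0 0 0; 0 0 0.0018 0 0 0 0; 0 0 0.002 0 0 0 0"

```text
time_s: 12.93
ee_pos: [517.9, 88.2, 63.1]
ee_rot: [180.0, -0.0, 1.2]
force: [-2.6, 0.1, 5.6]
gripper_width: 9.8
gripper_force: 25.0
```

Call:
send_rows --targets "0 0 -0.0012 0 0 0 0; -0.0005 0 -0.0012 0 0 0 0; -0.0009 0 -0.0012 0 0 0 0; -0.0009 0 -0.0006 0 0 0 0; -0.0009 0 0 0 0 0 0; -0.0009 0 0 0 0 0 0"

```text
time_s: 13.43
ee_pos: [516.6, 88.1, 62.1]
ee_rot: [180.0, 0.0, 1.2]
force: [0.9, 0.3, -0.0]
gripper_width: 9.7
gripper_force: 25.0
```

Free again. Carrying on down.

Call:
send_rows --targets "0 0 0.0006 0 0 0 0; 0 0 0.0012 0 0 0 0; 0 0 0.0018 0 0 0 0; 0 0 0.002 0 0 0 0"

```text
time_s: 13.77
ee_pos: [516.8, 88.1, 60.5]
ee_rot: [180.0, -0.0, 1.2]
force: [-0.6, -0.5, 1.4]
gripper_width: 9.8
gripper_force: 25.0
```

Call:
send_rows --targets "0 0 0.0006 0 0 0 0; 0 0 0.0012 0 0 0 0; 0 0 0.0018 0 0 0 0; 0 0 0.002 0 0 0 0"

```text
time_s: 14.1
ee_pos: [516.8, 88.1, 58.5]
ee_rot: [180.0, -0.0, 1.2]
force: [-1.2, 0.6, 3.2]
gripper_width: 9.9
gripper_force: 25.0
```

Call:
send_rows --targets "0 0 0.0007 0 0 0 0; 0 0 0.0014 0 0 0 0; 0 0 0.0021 0 0 0 0; 0 0 0.0028 0 0 0 0; 0 0 0.003 0 0 0 0"

```text
time_s: 14.52
ee_pos: [516.8, 88.2, 55.4]
ee_rot: [180.0, -0.0, 1.2]
force: [-0.4, 0.5, 4.0]
gripper_width: 9.7
gripper_force: 25.0
```

Call:
send_rows --targets "0 0 0.0006 0 0 0 0; 0 0 0.0012 0 0 0 0; 0 0 0.0018 0 0 0 0; 0 0 0.0018 0 0 0 0"

```text
time_s: 14.85
ee_pos: [516.9, 88.2, 53.6]
ee_rot: [180.0, -0.0, 1.2]
force: [-1.2, 0.4, 4.4]
gripper_width: 10.0
gripper_force: 25.0
```

Call:
send_rows --targets "0 0 0.0003 0 0 0 0; 0 0 0.0006 0 0 0 0; 0 0 0.0006 0 0 0 0"

```text
time_s: 15.1
ee_pos: [516.9, 88.1, 53.3]
ee_rot: [180.0, -0.0, 1.2]
force: [-0.8, -0.5, 6.8]
gripper_width: 9.6
gripper_force: 25.0
```

Call:
send_rows --targets "0 0 0.0003 0 0 0 0; 0 0 0.0006 0 0 0 0; 0 0 0.0006 0 0 0 0"

```text
time_s: 15.35
ee_pos: [516.9, 88.2, 53.2]
ee_rot: [180.0, -0.0, 1.2]
force: [-3.0, 0.0, 10.4]
gripper_width: 9.6
gripper_force: 25.0
```

Call:
send_rows --targets "0 0 -0.0003 0 0 -4 0; 0 0 -0.0003 0 0 -8 0; 0 0 -0.0003 0 0 -12 0; 0 0 -0.0003 0 0 -16 0; 0 0 -0.0003 0 0 -20 0; 0 0 -0.0003 0 0 -24 0; 0 0 -0.0003 0 0 -28 0; 0 0 -0.0003 0 0 -30 0"

```text
time_s: 16.02
ee_pos: [517.8, 88.4, 53.3]
ee_rot: [180.0, -0.1, 31.3]
force: [-1.0, 0.3, 4.8]
gripper_width: 9.9
gripper_force: 25.0
```

Call:
send_rows --targets "0 0 0 0 0 -5 0; 0 0 0 0 0 -10 0; 0 0 0 0 0 -15 0; 0 0 0 0 0 -20 0; 0 0 0 0 0 -25 0; 0 0 0 0 0 -30 0; 0 0 0 0 0 -35 0; 0 0 0 0 0 -40 0; 0 0 0 0 0 -45 0; 0 0 0 0 0 -50 0; 0 0 0 0 0 -55 0; 0 0 0 0 0 -60 0"

```text
time_s: 17.02
ee_pos: [517.8, 88.5, 53.3]
ee_rot: [179.9, -0.0, 91.4]
force: [-0.7, 0.4, 6.5]
gripper_width: 9.8
gripper_force: 25.0
```

Call:
send_rows --targets "0 0 0 0 0 0 0; 0 0 0 0 0 0 0"

```text
time_s: 17.18
ee_pos: [517.9, 88.5, 53.3]
ee_rot: [179.9, -0.0, 91.2]
force: [-0.8, 0.4, 6.6]
gripper_width: 10.1
gripper_force: 25.0
```

Call:
send_rows --targets "0 0 -0.0004 0 0 0 0; 0 0 -0.0008 0 0 0 0; 0 0 -0.0012 0 0 0 0; 0 0 -0.0016 0 0 0 0; 0 0 -0.0018 0 0 0 0; 0 0 -0.0018 0 0 0 0"

```text
time_s: 17.68
ee_pos: [517.6, 88.3, 54.8]
ee_rot: [179.9, -0.0, 91.2]
force: [1.6, 0.2, 4.4]
gripper_width: 9.9
gripper_force: 25.0
```

Call:
send_rows --targets "0 0 -0.0003 0 0 0 0; 0 0 -0.0006 0 0 0 0; 0 0 -0.0006 0 0 0 0"

```text
time_s: 17.93
ee_pos: [517.4, 88.2, 54.9]
ee_rot: [179.9, -0.0, 91.2]
force: [3.2, 2.5, -0.6]
gripper_width: 10.0
gripper_force: 25.0
```

The upward motion is blocked at 54.9 and the force has reversed, so it's locked. Releasing and retreating.

Call:
send_rows --targets "0 0 0.0003 0 0 0 0; 0 0 0.0003 0 0 0 15; 0 0 0.0003 0 0 0 30; 0 0 0.0003 0 0 0 50; 0 0 0.0003 0 0 0 50; 0 0 0.0003 0 0 0 50; 0 0 0.0003 0 0 0 50; 0 0 0.0003 0 0 0 50"

```text
time_s: 18.6
ee_pos: [516.6, 88.1, 54.8]
ee_rot: [-180.0, 0.0, 91.2]
force: [0.5, -0.8, 0.5]
gripper_width: 45.4
gripper_force: 0.0
```

Call:
send_rows --targets "0 0 -0.01 0 0 0 50; 0 0 -0.03 0 0 0 50; 0 0 -0.06 0 0 0 50; 0 0 -0.1 0 0 0 50; 0 0.04 -0.13 0 0 0 50; 0 0.08 -0.13 0 0 0 50; 0 0.12 -0.13 0 0 0 50; 0 0.16 -0.13 0 0 0 50; 0 0.2 -0.13 0 0 0 50; 0 0.2 -0.13 0 0 0 50; 0 0.2 -0.13 0 0 0 50"

```text
time_s: 19.52
ee_pos: [718.0, 92.1, 183.2]
ee_rot: [-179.9, 0.0, 91.2]
force: [-2.0, -0.4, -0.2]
gripper_width: 45.5
gripper_force: 0.0
```

```bash
python3 - <<'E'
from h import *
from workcell import env,eyes
f=eyes.grab_frame('top');s=eyes.grab_frame('side');t=env.state();print(t['time_s'],t['ee_pos'],t['force'])
s0=pickle.load(open('g2.pkl','rb'))[1];f0=pickle.load(open('top2.pkl','rb'))
for n,a,b,p in(('side',s,s0,proj(s,[517.5,88,60])),('top',f,f0,proj(f,[517.5,88,60]))):
  d=(cv2.absdiff(a['image'],b['image']).max(2)>50).astype(np.uint8)
  u,v=map(int,p);k=d[v-30:v+30,u-30:u+30];c,l,st,ce=cv2.connectedComponentsWithStats(k)
  print(n,(u,v),[(x[:5]+[u-30,v-30,0,0,0]).tolist() for x in st[1:] if x[4]>12])
for z in(82.5,89.5): # wing top if locked / unlocked
  print(z,'x-wing ends top cam',[np.round(proj(f,[517.5-.02*k,88+k,z]),1) for k in(14,-14)],'side',[np.round(proj(s,[517.5,88+k,z]),1) for k in(14,-14)])
E
```

```text
19.6167 [715.92497999  92.24118825 184.86139103] [-0.41448089  0.41649832 -0.21545704]
side (332, 250) [[302, 220, 53, 60, 1768], [336, 220, 26, 13, 66], [344, 254, 16, 18, 77], [358, 275, 4, 5, 13], [338, 276, 6, 4, 16]]
top (292, 273) [[262, 243, 60, 60, 2913]]
82.5 x-wing ends top cam [array([282.8, 271. ]), array([301.3, 271.1])] side [array([328.4, 243.2]), array([336.5, 234.5])]
89.5 x-wing ends top cam [array([282.4, 270.3]), array([301.1, 270.4])] side [array([328.4, 239.6]), array([336.5, 231. ])]
```

Call:
send_rows --targets "-0.04 0 -0.02 0 0 0 50; -0.08 0 -0.04 0 0 0 50; -0.12 0 -0.06 0 0 0 50; -0.16 -0.01 -0.06 0 0 0 50; -0.2 -0.02 -0.06 0 0 0 50; -0.24 -0.03 -0.06 0 0 0 50; -0.28 -0.04 -0.06 0 0 0 50; -0.32 -0.06 -0.06 0 0 0 50; -0.36 -0.08 -0.06 0 0 0 50; -0.40 -0.1 -0.06 0 0 0 50; -0.40 -0.1 -0.06 0 0 0 50; -0.40 -0.1 -0.06 0 0 0 50"

```text
time_s: 20.62
ee_pos: [621.8, -312.8, 246.4]
ee_rot: [180.0, 0.1, 90.9]
force: [0.3, 0.6, 0.1]
gripper_width: 45.8
gripper_force: 0.0
```

```bash
python3 - <<'E'
from h import *
from workcell import env,eyes
f=eyes.grab_frame('top');s=eyes.grab_frame('side');t=env.state();print(t['time_s'],t['ee_pos'],t['force'])
s0=pickle.load(open('g2.pkl','rb'))[1];f0=pickle.load(open('top2.pkl','rb'))
np.set_printoptions(linewidth=250)
g=lambda i:cv2.cvtColor(i['image'],cv2.COLOR_BGR2GRAY)
d=cv2.absdiff(g(s),g(s0))>30
print('side rows 225..266, cols 318..348');
for v in range(225,267): print(v,''.join('#' if x else '.' for x in d[v,318:349]))
d=cv2.absdiff(g(f),g(f0))>30
for v in range(260,292): print(v,''.join('#' if x else '.' for x in d[v,270:316]))
E
```

```text
20.7167 [ 624.20994047 -309.07276191  246.06621508] [-0.05259231  0.1472585  -0.30333538]
side rows 225..266, cols 318..348
225 ###########....................
226 ###########....................
227 ############...................
228 ###########....................
229 ###########....................
230 ############...................
231 ###########....................
232 ###########....................
233 ###########....................
234 ###########....................
235 ##########.....................
236 ##########.....................
237 ##########......####...........
238 ##########......#####..........
239 ##########....########.........
240 #########.....#######..........
241 #########....#########.........
242 #########...#########..........
243 ########...##########..........
244 ########..#.##.##..##..........
245 ########..#########............
246 ########.##.##.#######.........
247 ########.#############.........
248 ########.#############.........
249 ########.#############.........
250 ########.############..........
251 ########.###########...........
252 
[... 1467 characters left out ...]
...#########.....#############.###..#
279 #..###.##.#.##########.###############.#######
280 #.###.#.##.###########.########.####..########
281 #..######..####################.###.###.######
282 ..####.##.###################.###.##.#.##.#.#.
283 #.##...##.####################.####.######..##
284 ..######..###.#.############.##########..#####
285 .#..####..#####.##....#...#####.#######..####.
286 #.###.##..#..##.#.####...##.###.##############
287 ########....###.........#.#.....#.....#.......
288 ######.......##...............................
289 ..######..#.###..........##.##.#######........
290 ..#.#.##........#.#####.###########.##........
291 #.###.##......................................
```

```bash
python3 -c "
from workcell import env
print(env.job_done())"
```

```text
the job is handed in; nothing more can be done
None
```

The job is handed in: the tab rests against the stop and the thumbscrew is in both slots, pressed home and turned a quarter turn. A pull test and a final camera check at the locked height both showed it holding, and the arm finished clear of everything at about 21 s.

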